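# Crank the bench clamp shut on the blue-topped dropper bottle

## Robot

A 6-joint arm with a two-finger parallel gripper is mounted at the origin on a cart in front of the work surface, level with it; the furniture and walls round the work are solid. World frame = base frame: x ahead of the robot, y to its left, z up, the work surface at z = 0. Lengths are in m, angles in rad, forces in N, time in s.
With the tool pointing down it reaches from about 0.25 to 0.725 m from the base axis. Payload 4 kg.
Tool frame: the origin (TCP) lies midway between the tips of the shut fingers; the grasp point (between the pads) lies bot.pinch_z behind it (bot.pinch_z is the distance from the TCP to the grasp point, in m); z points along the fingers, y is the direction in which the jaws open and shut (so a half turn about z gives the same grasp; the last joint's range is limited). The gripper opens to 85 mm and grips with 20 to 120 N. Pads are 22 mm wide; open, the fingers measure 114 mm over their backs; the gripper's body (76 mm by 85 mm) begins 54 mm behind the grasp point. The pads swing forward as they close: fully open they stand 13 mm farther back than shut.
Start: joints at [1.145, 0.241, 0.005, 1.335, 0, 1.571], TCP at [0.207, 0.455, 0.231] pointing down, gripper open.
Joint ranges: [-2.72, 2.72], [-1.05, 1.87], [-1.09, 1.28], [-1.99, 2.15], [-1.42, 1.44], [-3.14, 3.14]. Speed limits (rad/s): [2.79, 2.79, 3.14, 3.14, 3.14, 3.14].

## Interface

Orientations are given as a unit quaternion [x, y, z, w].
In Python, from workcell import bot gives the robot as it stands. The module is installed in compiled form; this text tells all that it offers.
- The arm moves only by the tool move_arm, never from a script. Its argument "series" is a list that holds one entry, the list of rows, each a list of 7 numbers: the shift along the world's x, y, z in cm, then the turn, a rotation vector about the world's x, y, z in degrees, then the opening, from 0 (shut) to 1 (fully open). A call has exactly 5 rows; each row shifts and turns the pose as measured when the row begins; what a row does not reach is not made up. A row lasts 1/10 s, in which the tool goes at most 50 mm and 8.59 degrees, less where a joint would pass 70% of its speed; a pose out of reach is approached as far as the arm can. A call with a gripper value outside its range is refused whole. The fingers move at their own pace and stop on an object; the grip force is fixed at half the most. Time passes only in rows, so rows that do not move let the fingers close, or fill a call up. It gives the time, the measured TCP pose, the force and the opening at its end, in the units of the state.
- bot.get_obs(): the state, without advancing time (a new reading comes with each control period).
- bot.camera(name): name is "side" or "top"; returns (picture, depth): 480x640x3 uint8, red, green, blue; 480x640 float32, m along the optical axis (not along the pixel's ray), 0 where there is no reading.
- bot.camera_info(name): a dict with "vfov" (degrees; the focal length in pixels is half the picture's height over the tangent of half this angle, whatever the lens; pixels are square), "cx", "cy" (the principal point, pixels), "k1" (the pictures are not rectified: a ray, as slopes to the right and down, at radius r is drawn at 1 + k1 r^2 times it, then the intrinsics apply), "cam_to_world" (4x4, takes a point from camera to world coordinates). Camera axes: x right, y down, z forward; pixel columns grow to the right and rows downward; lengths in m; the calibration is good to about 2 mm. A picture is of the moment at which its call begins. camera_info takes no time and is no camera call.
- bot.job_done(): hands the job in, once; it reports no verdict.
Trained networks look in the newest picture that a camera, given by its name, has taken for a name from the list of things; names that differ only in an ending like _2 or _b are one class to them, and where a whole thing is asked for, a point or a joint stands for the part that bears it (a point fixed in the world has none). Each returns a list of dicts, best first, with "confidence" (0 to 1); they miss things now and then, are a little off and sometimes report something else, mostly with a low value. They report only what shows in the picture. A call takes as long as a camera call. They do not tell look-alikes from the thing itself.
- bot.find_in(camera, target): "at" ([x, y, z] in m, in world coordinates, good to about 4 mm: the middle of the surface that is visible of it).
The state is a dict: "clock": time; "joint_pos": joint angles; "joint_vel": joint speeds; "tau": joint torques, N m; "eef_pos": TCP position; "tool_rot": TCP orientation; "ft_force": force on the tool from outside, world axes, zero at the start; "ft_torque": the same for the moment, N m; "grip_width": finger opening in m.
Only numpy, scipy, OpenCV 4.12 (cv2) and the standard library are available. Lean on these libraries where they do the work, as an engineer would, in place of code of your own. Each camera call takes 0.05 s, during which the arm holds its last target.

## Task

Two small crank clamps stand on the bench, each with a dropper bottle standing loose between its open jaws. Turn the crank of the clamp that holds the bottle with the blue top clockwise until its jaw has pushed the bottle against the V jaw and holds it tight and upright, then let go. Move the jaw only by its crank, and leave the other clamp and the white-topped bottle as they are.

Things in the scene. Friction and masses are not known exactly. Their poses are not given: they have to be found in the camera images.
- bottle_blue: the dropper bottle to be clamped: white body 24 mm across, blue pointed top, 67 mm high in all, 50 g; origin at the centre of its underside, z up. It stands loose on one of the two clamps (which one varies), 8 to 18 mm short of the V jaw
- bottle_white: a like bottle with a white top, which stands in the other clamp
- left_clamp: left of two identical fixed clamps: base 205x80x12 mm, blue gearbox 60x60 mm (top 62 mm above the bench) at the robot's end, V jaw at the far end. Origin on the bench; x from gearbox to V jaw (away from the robot), y left, z up. Upright crank axis at x = -65 mm, y = 0. Clockwise from above slides the jaw to +x, 8 mm per rad. A seated bottle is centred at x = 54 mm, y = 0; jaws are 54 mm high
- right_clamp: the right clamp, the same in all measures. On either, turning takes about 2 N at the grip; resistance rises steeply when the bottle is clamped, 3 to 4 rad from the start; turn on until the push at the grip is 5 to 10 N and it is tight. The drive does not run back when let go
- left_knob (a point): middle of the red grip of the left crank, 106 mm above the bench, 45 mm from the crank axis: upright, round, 19 mm across, 80 to 123 mm above the bench, spins freely on the steel crank arm (arm's top 80 mm above the bench), so it can be held from above and led round without turning the hand. Apart from the two cranks nothing on the clamps (bottles included) is higher than 79 mm
- right_knob (a point): the same point on the right clamp's crank
- left_jaw: the left clamp's moving jaw: aluminium with a black rubber face 50 mm wide, 13 to 49 mm above the bench. Its origin lies at the clamp's origin when wide open and moves by t along the clamp's +x as it closes; the rubber face is at clamp x = 11 mm + t and meets a seated bottle at t = 31 mm. It starts at t = 0 to 7 mm
- right_jaw: the same for the right clamp
Mind the look-alikes: they are no part of the job. Leave any green look-alike of the bottle_blue alone.

How it is judged:
At the end, for the whole second after the job is handed in: the moving jaw presses the blue-topped bottle with more than 2 N, the bottle is upright within 10 degrees and at rest; the other clamp's jaw is within 8 mm of where it was, and the white-topped bottle within 10 mm and 15 degrees ((contact force between bottle_blue and left_jaw above 2 N or contact force between bottle_blue and right_jaw above 2 N) and angle between bottle_blue's own z axis and vertical below 0.17 rad and linear speed of bottle_blue below 0.01 m/s); the robot touches nothing.
It fails at once if the white-topped bottle is shifted by more than 10 mm or tipped by more than 15 degrees (distance of bottle_white from where it was at the start of the episode above 0.01 m or angle between bottle_white's own z axis and vertical above 0.26 rad).
It fails at once if the other clamp's jaw is moved by more than 8 mm ((horizontal distance between bottle_white and left_clamp below 0.1 m and distance of left_jaw from where it was at the start of the episode above 0.008 m) or (horizontal distance between bottle_white and right_clamp below 0.1 m and distance of right_jaw from where it was at the start of the episode above 0.008 m)).
It fails at once if the robot pushes a moving jaw directly with more than 4 N (contact force between any of the fingers, the arm and left_jaw above 4 N or contact force between any of the fingers, the arm and right_jaw above 4 N).
It also fails if it takes over 51 s, if anything falls off the work surface, if the arm or the gripper's body presses on something with over 40 N, if the wrist force passes 120 N, or if a joint passes its speed limit or range.

## Working session

There is one attempt and no reset: what is moved stays moved. The work goes in short steps, Python scripts to look and compute and a tool call to move; the robot and the scene stay as the last step left them, time stands still between calls to the robot, and variables do not carry over. Pictures are saved under pics/ and viewed, and the job is handed in when it is done.

Besides the shell and the picture viewer there is one more tool, called in YAML: its name, and indented under it one key for each argument. move_arm: Moves the arm, as the interface text tells. Its arguments: {"type":"object","properties":{"series":{"type":"array","items":{"type":"array","items":{"type":"array","items":{"type":"number"}}}}},"required":["series"]}

```bash
mkdir -p pics; cat > h.py <<'E'
import numpy as np, cv2
from workcell import bot
def px2w(cam,u,v,d):
    i=bot.camera_info(cam); f=240/np.tan(np.radians(i["vfov"])/2)
    K=np.array([[f,0,i["cx"]],[0,f,i["cy"]],[0,0,1.]])
    p=cv2.undistortPoints(np.array([[[u,v]]],float),K,np.array([i["k1"],0,0,0.]))[0,0]
    return (np.array(i["cam_to_world"])@np.array([p[0]*d,p[1]*d,d,1]))[:3]
def snap(name):
    for c in ("side","top"):
        r,d=bot.camera(c); cv2.imwrite(f"pics/{c}_{name}.png",r[:,:,::-1]); np.save(f"pics/{c}_{name}.npy",d)
E
python3 - <<'E'
from h import *
snap("0")
for c in ("side","top"):
    print(bot.camera_info(c))
    for t in ("bottle_blue","bottle_white","left_clamp","right_clamp","left_knob","right_knob","left_jaw","right_jaw"):
        print(c,t,[(np.round(r["at"],3).tolist(),round(r["confidence"],2)) for r in bot.find_in(c,t)[:4]])
o=bot.get_obs();print(o,bot.pinch_z)
E
```

```text
{'vfov': 54.80394267472187, 'cx': 311.82324044503173, 'cy': 232.57379689598946, 'k1': -0.016240384494004872, 'cam_to_world': array([[-0.80659804, -0.27206537,  0.52476666,  0.15611584],
       [-0.59072647,  0.33944724, -0.73199577,  0.85696358],
       [ 0.02102011, -0.90041991, -0.43451369,  0.46747903],
       [ 0.        ,  0.        ,  0.        ,  1.        ]])}
side bottle_blue [([0.594, 0.47, 0.03], 0.94), ([0.637, 0.356, 0.044], 0.88), ([0.67, 0.463, 0.031], 0.81), ([0.75, 0.366, 0.028], 0.64)]
side bottle_white [([0.62, 0.056, 0.042], 0.68), ([0.638, 0.357, 0.043], 0.31)]
side left_clamp [([0.574, 0.315, 0.026], 0.86)]
side right_clamp [([0.529, 0.06, 0.034], 0.67)]
side left_knob [([0.518, 0.262, 0.101], 0.65)]
side right_knob [([0.478, 0.054, 0.106], 0.57), ([0.573, 0.316, 0.028], 0.36)]
side left_jaw [([0.592, 0.326, 0.033], 0.81)]
side right_jaw [([0.579, 0.055, 0.032], 0.75)]
{'vfov': 47.75525075165708, 'cx': 311.0574254513715, 'cy': 242.60865893036112, 'k1': 0.013301282761489508, 'cam_to_world': array([[ 0.07516963, -0.97447132,  0.21155417,  0.35197485],
       [-0.9
[... 493 characters left out ...]
0.043, 0.047], 0.78)]
{'clock': 0.9, 'joint_pos': array([1.14500227e+00, 2.40564910e-01, 4.98250274e-03, 1.33520031e+00,
       5.22408760e-06, 1.57081232e+00]), 'joint_vel': array([ 0.0003066 , -0.00032177,  0.00011636, -0.00109937,  0.000597  ,
        0.00110065]), 'tau': array([-1.29589516e-03, -3.72192621e+01,  2.52694756e+01,  9.49606547e-04,
       -2.11583110e-04, -3.93081024e-06]), 'eef_pos': array([0.20651693, 0.45534809, 0.23131732]), 'tool_rot': array([ 2.11300223e-01,  9.77421207e-01,  7.20144803e-06, -1.11567564e-06]), 'ft_force': array([-0.4232214 ,  0.46118344, -0.64777316]), 'ft_torque': array([-0.00791505, -0.03779896,  0.00394349]), 'grip_width': 0.0855935754800771} 0.0187
```

View pics/side_0.png

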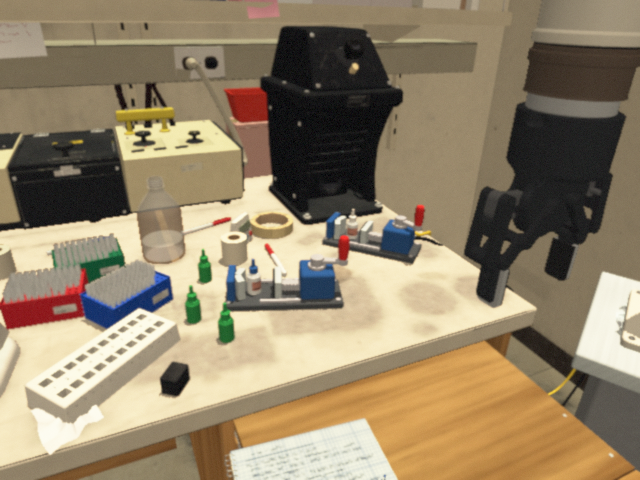

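View pics/top_0.png

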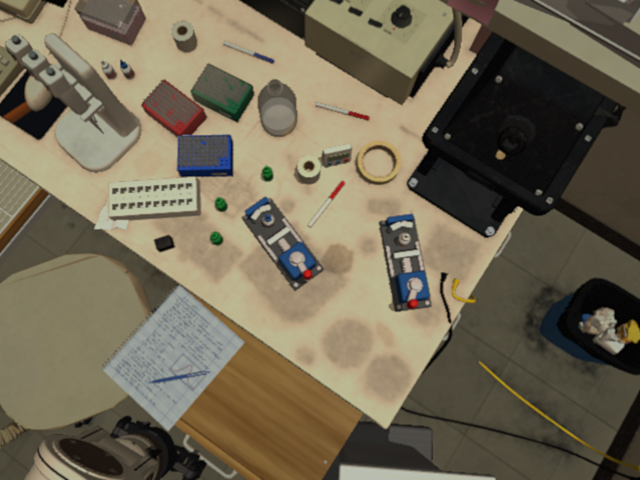

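```bash
python3 - <<'E'
from h import *
t=cv2.imread("pics/top_0.png"); s=cv2.imread("pics/side_0.png")
a=cv2.resize(t[190:320,235:445],None,fx=3.7,fy=3.7,interpolation=2)
b=cv2.resize(s[190:320,215:440],None,fx=3.5,fy=3.5,interpolation=2)
cv2.imwrite("pics/tz.png",a);cv2.imwrite("pics/sz.png",b)
def cloud(c,img,d,box,mask):
    u0,u1,v0,v1=box;P=[]
    for v in range(v0,v1):
        for u in range(u0,u1):
            if mask[v,u] and d[v,u]>0:P.append(px2w(c,u,v,float(d[v,u])))
    return np.array(P)
for c,img,box in(("top",t,(235,330,190,300)),("side",s,(222,352,230,312))):
    d=np.load(f"pics/{c}_0.npy"); I=img.astype(int)
    red=(I[:,:,2]>130)&(I[:,:,1]<70)&(I[:,:,0]<80)
    P=cloud(c,img,d,box,red); P=P[P[:,2]>.07]
    print(c,"red",len(P),P.mean(0),P.min(0),P.max(0))
    blue=(I[:,:,0]>90)&(I[:,:,2]<70)&(I[:,:,0]>I[:,:,1]*1.3)
    P=cloud(c,img,d,box,blue); 
    Q=P[(P[:,2]>.056)&(P[:,2]<.068)]; print("blue62",len(Q),Q.mean(0))
    allm=cloud(c,img,d,box,np.ones(red.shape,bool)); np.save(f"pics/{c}_cloud.npy",allm)
    Q=allm[(allm[:,2]>.008)&(allm[:,2]<.016)]
    r=cv2.minAreaRect(Q[:,:2].astype(np.float32)*1000); print("base",r)
E
```

```text
top red 43 [0.51994374 0.25289733 0.12035325] [0.51361929 0.24551628 0.11385953] [0.52686291 0.25976112 0.125792  ]
blue62 442 [0.56290917 0.28194857 0.06073965]Traceback (most recent call last):
  File "<stdin>", line 20, in <module>
  File "<stdin>", line 10, in cloud
  File "h.py", line 4, in px2w
    i=bot.camera_info(cam); f=240/np.tan(np.radians(i["vfov"])/2)
ValueError: time passes only in moves, steps and waits
```

View pics/tz.png

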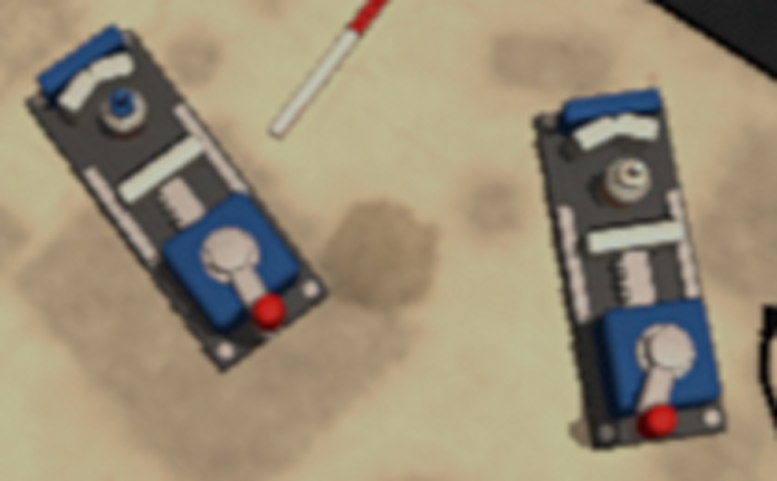

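View pics/sz.png

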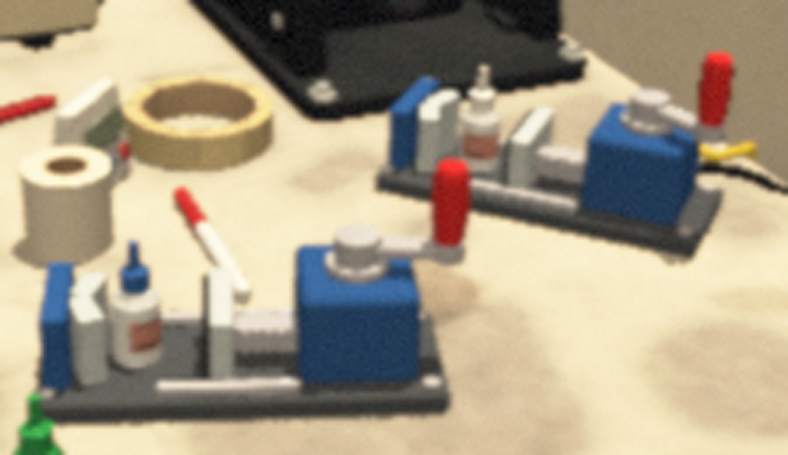

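The blue-topped bottle stands in the left clamp: blue tip at about (268,217) in the top picture, red grip at about (307,273). The right clamp's bottle has a white top. Next I'll find the clamp's exact position.

```bash
cat > h.py <<'E'
import numpy as np, cv2
from workcell import bot
INFO={}
def px2w(cam,u,v,d):
    u=np.atleast_1d(u).astype(float);v=np.atleast_1d(v).astype(float);d=np.atleast_1d(d).astype(float)
    if cam not in INFO: INFO[cam]=bot.camera_info(cam)
    i=INFO[cam]; f=240/np.tan(np.radians(i["vfov"])/2)
    K=np.array([[f,0,i["cx"]],[0,f,i["cy"]],[0,0,1.]])
    p=cv2.undistortPoints(np.stack([u,v],1)[:,None],K,np.array([i["k1"],0,0,0.]))[:,0]
    return np.stack([p[:,0]*d,p[:,1]*d,d,np.ones_like(d)],1)@np.array(i["cam_to_world"]).T[:,:3]
def snap(name):
    for c in ("side","top"):
        r,d=bot.camera(c); cv2.imwrite(f"pics/{c}_{name}.png",r[:,:,::-1]); np.save(f"pics/{c}_{name}.npy",d)
def cloud(c,name,box,col=None):
    I=cv2.imread(f"pics/{c}_{name}.png").astype(int);d=np.load(f"pics/{c}_{name}.npy")
    m=d>0
    if col=="red": m&=(I[:,:,2]>130)&(I[:,:,1]<70)&(I[:,:,0]<80)
    if col=="blue": m&=(I[:,:,0]>80)&(I[:,:,2]<70)&(I[:,:,0]>I[:,:,1]*1.3)
    b=np.zeros_like(m);b[box[2]:box[3],box[0]:box[1]]=1
    v,u=np.nonzero(m&b); return px2w(c,u,v,d[v,u])
E
python3 - <<'E'
from h import *
for c,box in(("top",(235,330,190,300)),("side",(222,352,230,312))):
    P=cloud(c,"0",box,"red");P=P[P[:,2]>.075];print(c,"red",len(P),P.mean(0),P.min(0),P.max(0))
    P=cloud(c,"0",box,"blue");Q=P[(P[:,2]>.056)&(P[:,2]<.068)]
    print("blue62",cv2.minAreaRect(Q[:,:2].astype(np.float32)*1000), Q[:,2].mean())
    A=cloud(c,"0",box)
    Q=A[(A[:,2]>.007)&(A[:,2]<.017)];print("base",cv2.minAreaRect(Q[:,:2].astype(np.float32)*1000))
    Q=A[(A[:,2]>.068)&(A[:,2]<.09)&(A[:,0]<.6)];print("arm/hub",len(Q),Q.mean(0),cv2.minAreaRect(Q[:,:2].astype(np.float32)*1000))
E
```

```text
top red 43 [0.51994374 0.25289733 0.12035325] [0.51361929 0.24551628 0.11385953] [0.52686291 0.25976112 0.125792  ]
blue62 ((603.3096313476562, 317.99371337890625), (180.7639617919922, 57.26827621459961), 41.42549133300781) 0.06072469940571873
base ((634.9622802734375, 274.11846923828125), (204.6843719482422, 186.40704345703125), 40.29668045043945)
arm/hub 193 [0.54893584 0.27193698 0.07858388] ((539.8552856445312, 269.365478515625), (67.33963012695312, 27.128124237060547), 22.918872833251953)
side red 204 [0.51767501 0.26034088 0.10558141] [0.5113713  0.25148039 0.08173213] [0.52630796 0.26559431 0.12410039]
blue62 ((588.243896484375, 311.75372314453125), (140.32418823242188, 50.915225982666016), 39.23147964477539) 0.06137812479709227
base ((665.9763793945312, 235.50643920898438), (261.42938232421875, 319.1155090332031), 31.32112693786621)
arm/hub 375 [0.54156108 0.27477993 0.07805012] ((542.8472290039062, 269.0789794921875), (67.19979095458984, 27.880966186523438), 41.213375091552734)
```

```bash
python3 - <<'E'
from h import *
box=(235,330,190,300)
P=cloud("top","0",box,"blue");Q=P[(P[:,2]>.055)&(P[:,2]<.068)]
G=Q[np.hypot(*(Q[:,:2]-[.555,.285]).T)<.055]; V=Q[np.hypot(*(Q[:,:2]-[.555,.285]).T)>.08]
r=cv2.minAreaRect(G[:,:2].astype(np.float32)*1000);print("gear",r)
print("V",len(V),cv2.minAreaRect(V[:,:2].astype(np.float32)*1000))
A=cloud("top","0",box)
H=A[(A[:,2]>.073)&(A[:,2]<.1)&(np.hypot(*(A[:,:2]-[.555,.285]).T)<.03)]
(c,rad)=cv2.minEnclosingCircle(H[:,:2].astype(np.float32)*1000)
h=np.histogram(A[:,2],bins=np.arange(.07,.13,.004));print(h[0])
for k in H[np.argsort(-H[:,2])][::8]:print(np.round(k,3))
# bottle tip
B=P[(P[:,2]>.0)&(np.hypot(*(P[:,:2]-[.639,.345]).T)<.02)];print("bot",len(B),B.mean(0))
E
```

```text
gear ((557.4442749023438, 277.5589294433594), (58.140933990478516, 57.570899963378906), 40.44832229614258)
V 36 ((656.1590576171875, 370.238037109375), (50.8770751953125, 47.69149398803711), 14.414689064025879)
[ 14  46 104  25   1   1   3   2   3   3   9  20  27  12]
[0.56  0.286 0.086]
[0.564 0.275 0.084]
[0.555 0.279 0.083]
[0.557 0.279 0.082]
[0.557 0.285 0.082]
[0.555 0.285 0.081]
[0.554 0.275 0.081]
[0.562 0.282 0.08 ]
[0.544 0.268 0.08 ]
[0.54  0.269 0.08 ]
[0.54  0.263 0.08 ]
[0.562 0.28  0.079]
[0.563 0.273 0.079]
[0.538 0.261 0.079]
[0.54  0.272 0.078]
[0.551 0.266 0.078]
[0.544 0.27  0.077]
[0.536 0.269 0.076]
[0.539 0.263 0.075]
bot 26 [0.64119885 0.34713852 0.06581547]
```

move_arm:
  series:
    - [[3.9,-2.5,0,0,0,0,1],[3.9,-2.5,0,0,0,0,1],[3.9,-2.5,0,0,0,0,1],[3.9,-2.5,0,0,0,0,1],[3.9,-2.5,0,0,0,0,1]]

```text
clock: 1.4
eef_pos: [0.4023, 0.3304, 0.2317]
tool_rot: [0.204, 0.979, 0.002, -0.0]
ft_force: [-0.0, 0.1, -0.3]
grip_width: 0.0852
```

move_arm:
  series:
    - [[3.9,-2.5,0,0,0,0,1],[3.9,-2.5,0,0,0,0,1],[3.0,-2.0,0,0,0,0,1],[1.0,-0.7,-2,0,0,0,1],[0,0,-2,0,0,0,1]]

```text
clock: 1.9
eef_pos: [0.5324, 0.2457, 0.1937]
tool_rot: [0.208, 0.978, 0.004, 0.004]
ft_force: [-0.8, -0.4, -0.2]
grip_width: 0.0858
```

```bash
python3 - <<'E'
from h import *
snap("1"); print(bot.get_obs()["eef_pos"])
box=(235,330,190,300)
P=cloud("top","1",box,"red");P=P[P[:,2]>.075];print(len(P),P.mean(0) if len(P) else 0)
P=cloud("side","1",(222,370,220,312),"red");P=P[P[:,2]>.075];print(len(P),P.mean(0) if len(P) else 0)
a=cv2.resize(cv2.imread("pics/side_1.png")[80:320,200:520],None,fx=2.4,fy=2.4);cv2.imwrite("pics/sz1.png",a)
E
```

```text
[0.52915478 0.24581603 0.19114393]Traceback (most recent call last):
  File "<stdin>", line 4, in <module>
  File "h.py", line 20, in cloud
    v,u=np.nonzero(m&b); return px2w(c,u,v,d[v,u])
                                ~~~~^^^^^^^^^^^^^^
  File "h.py", line 9, in px2w
    p=cv2.undistortPoints(np.stack([u,v],1)[:,None],K,np.array([i["k1"],0,0,0.]))[:,0]
      ~~~~~~~~~~~~~~~~~~~^^^^^^^^^^^^^^^^^^^^^^^^^^^^^^^^^^^^^^^^^^^^^^^^^^^^^^^^
cv2.error: OpenCV(4.12.0) /io/opencv/modules/calib3d/src/undistort.dispatch.cpp:347: error: (-215:Assertion failed) CV_IS_MAT(_src) && CV_IS_MAT(_dst) && (_src->rows == 1 || _src->cols == 1) && (_dst->rows == 1 || _dst->cols == 1) && _src->cols + _src->rows - 1 == _dst->rows + _dst->cols - 1 && (CV_MAT_TYPE(_src->type) == CV_32FC2 || CV_MAT_TYPE(_src->type) == CV_64FC2) && (CV_MAT_TYPE(_dst->type) == CV_32FC2 || CV_MAT_TYPE(_dst->type) == CV_64FC2) in function 'cvUndistortPointsInternal'
```

move_arm:
  series:
    - [[-0.8,0.8,0,0,0,0,1],[0,0,-1,0,0,0,1],[0,0,-1.5,0,0,0,1],[0,0,-1.5,0,0,0,1],[0,0,0,0,0,0,1]]

```text
clock: 2.5
eef_pos: [0.5195, 0.2583, 0.1534]
tool_rot: [0.204, 0.979, 0.004, 0.003]
ft_force: [-0.8, -0.7, -0.4]
grip_width: 0.0851
```

```bash
python3 - <<'E'
from h import *
o=bot.get_obs();print(o["eef_pos"],o["tool_rot"],o["ft_force"])
snap("2")
a=cv2.resize(cv2.imread("pics/side_2.png")[80:320,200:520],None,fx=2.4,fy=2.4);cv2.imwrite("pics/sz2.png",a)
E
```

```text
[0.51949043 0.25830597 0.15344047] [0.20437818 0.97887815 0.00416537 0.0031253 ] [-0.82724752 -0.70943291 -0.40370083]
```

View pics/sz2.png

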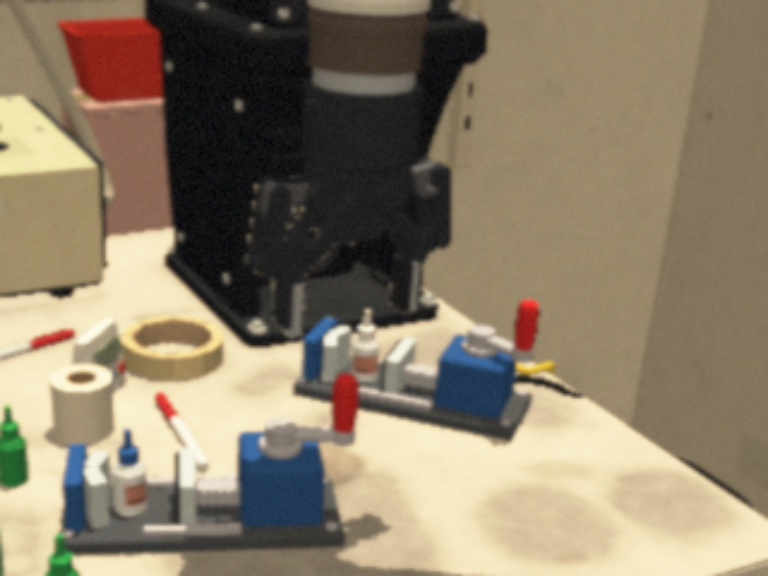

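The side view shows the open fingers straddling the grip's column (zoomed x≈345), clear above it. I'll lower onto it with a small correction.

move_arm:
  series:
    - [[0.1,-0.4,-1.0,0,0,0,1],[0,0,-2,0,0,0,1],[0,0,-1.8,0,0,0,1],[0,0,-1.2,0,0,0,1],[0,0,0,0,0,0,1]]

```text
clock: 3.1
eef_pos: [0.5244, 0.2558, 0.0973]
tool_rot: [0.204, 0.979, 0.008, 0.009]
ft_force: [0.2, -0.5, -0.2]
grip_width: 0.0855
```

```bash
python3 - <<'E'
from h import *
o=bot.get_obs();print(o["eef_pos"],o["tool_rot"],o["ft_force"])
E
```

```text
[0.52443774 0.25579609 0.09726916] [0.20390434 0.97892113 0.00799668 0.00851497] [ 0.17032965 -0.47312133 -0.20522692]
```

move_arm:
  series:
    - [[-0.4,-0.2,-0.5,0,0,0,1],[0,0,0,0,0,0,0.5],[0,0,0,0,0,0,0.1],[0,0,0,0,0,0,0],[0,0,0,0,0,0,0]]

```text
clock: 3.6
eef_pos: [0.5218, 0.2542, 0.0946]
tool_rot: [0.204, 0.979, 0.009, 0.01]
ft_force: [-0.0, -1.2, -0.2]
grip_width: 0.0283
```

move_arm:
  series:
    - [[0,0,0,0,0,0,0],[0,0,0,0,0,0,0],[0,0,0,0,0,0,0],[0,0,0,0,0,0,0],[0,0,0,0,0,0,0]]

```text
clock: 4.1
eef_pos: [0.5217, 0.254, 0.0951]
tool_rot: [0.204, 0.979, 0.009, 0.01]
ft_force: [-0.5, 0.3, 0.5]
grip_width: 0.0167
```

```bash
python3 - <<'E'
from h import *
snap("3")
a=cv2.resize(cv2.imread("pics/side_3.png")[120:320,220:480],None,fx=2.9,fy=2.9);cv2.imwrite("pics/sz3.png",a)
E
```

```text
(no output)
```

View pics/sz3.png

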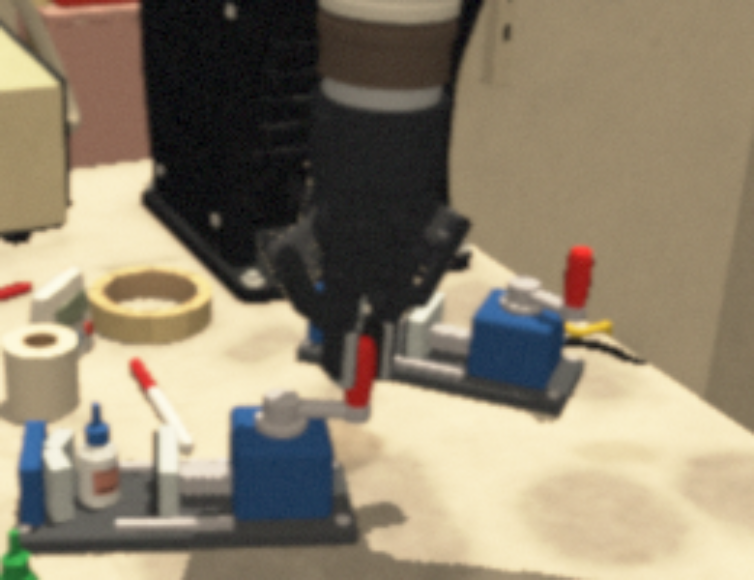

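```bash
python3 - <<'E'
from h import *
a=cv2.imread("pics/side_3.png")[190:275,290:400];cv2.imwrite("pics/sz3b.png",cv2.resize(a,None,fx=7,fy=7,interpolation=2))
a=cv2.imread("pics/top_3.png")[200:310,230:340];cv2.imwrite("pics/tz3b.png",cv2.resize(a,None,fx=5.4,fy=5.4,interpolation=2))
P=cloud("side","3",(290,400,190,275),"red");P=P[P[:,2]>.075];print(len(P),P.mean(0),P.min(0),P.max(0))
P=cloud("side","0",(290,400,190,275),"red");P=P[P[:,2]>.075];print(len(P),P.mean(0),P.min(0),P.max(0))
o=bot.get_obs();print(o["eef_pos"],o["ft_force"],o["ft_torque"],o["grip_width"],o["joint_pos"])
E
```

```text
126 [0.51508469 0.26022092 0.10309845] [0.51082591 0.25167491 0.08327322] [0.52335386 0.26526444 0.12420078]
204 [0.51767501 0.26034088 0.10558141] [0.5113713  0.25148039 0.08173213] [0.52630796 0.26559431 0.12410039]
[0.52167962 0.25397393 0.09511735] [0.33441296 0.10067259 0.51317161] [-0.16430947  0.15725104  0.05898948] 0.016476470699027107 [ 0.45220107  0.46703168 -0.03493267  1.04129945  0.00164856  0.8630477 ]
```

View pics/sz3b.png

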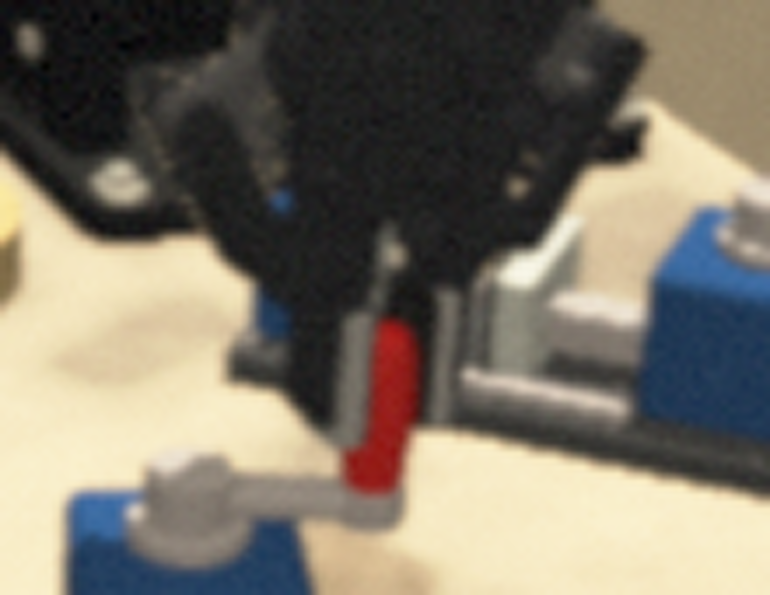

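View pics/tz3b.png

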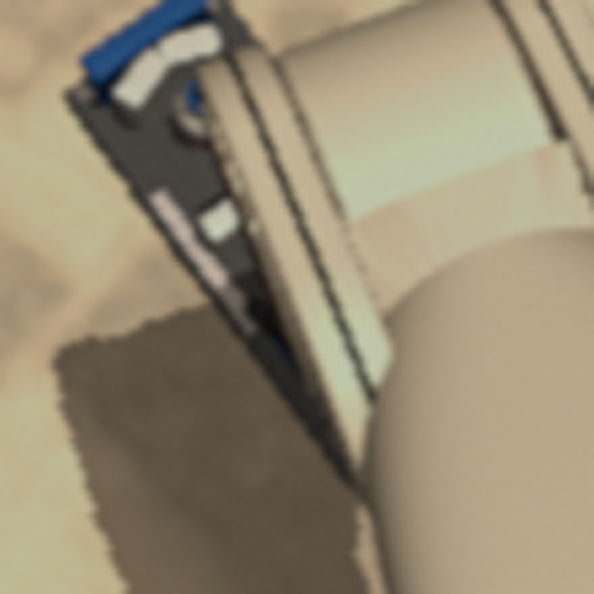

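```bash
cat > plan.py <<'E'
from h import *
import sys
c=np.array([.5572,.2785]);
def go(step,n=5,c=c):
    o=bot.get_obs();p=o["eef_pos"][:2];r=p-c;a=np.degrees(np.arctan2(r[1],r[0]))
    f=o["ft_force"];t=np.array([r[1],-r[0]])/np.hypot(*r);e=r/np.hypot(*r)
    print("t",o["clock"],"ang",round(a,1),"rad",round(np.hypot(*r)*1000,1),"z",o["eef_pos"][2].round(4),"Ft",(f[:2]@t).round(2),"Fr",(f[:2]@e).round(2),"Fz",f[2].round(2),"q",o["tool_rot"].round(3),"w",o["grip_width"].round(4))
    for k in range(n):
        a2=np.radians(a-step);q=c+.045*np.array([np.cos(a2),np.sin(a2)]);d=(q-p)*100;print(d.round(2));p=q;a-=step
if __name__=="__main__": go(float(sys.argv[1]))
E
python3 plan.py 8
```

```text
Traceback (most recent call last):
  File "plan.py", line 10, in <module>
    if __name__=="__main__": go(float(sys.argv[1]))
                             ~~^^^^^^^^^^^^^^^^^^^^
  File "plan.py", line 7, in go
    print("t",o["clock"],"ang",round(a,1),"rad",round(np.hypot(*r)*1000,1),"z",o["eef_pos"][2].round(4),"Ft",(f[:2]@t).round(2),"Fr",(f[:2]@e).round(2),"Fz",f[2].round(2),"q",o["tool_rot"].round(3),"w",o["grip_width"].round(4))
                                                                                                                                                                                                          ^^^^^^^^^^^^^^^^^^^^^
AttributeError: 'float' object has no attribute 'round'
```

```bash
sed -i 's/o\["grip_width"\].round(4)/round(o["grip_width"],4)/' plan.py; python3 plan.py 8
```

```text
t 4.2 ang -145.4 rad 43.2 z 0.0951 Ft -0.11 Fr -0.33 Fz 0.51 q [0.204 0.979 0.009 0.01 ] w 0.0165
[-0.47  0.44]
[-0.24  0.58]
[-0.16  0.61]
[-0.07  0.62]
[0.02 0.63]
```

move_arm:
  series:
    - [[-0.36,0.5,0,0,0,0,0],[-0.25,0.57,0,0,0,0,0],[-0.16,0.6,0,0,0,0,0],[-0.07,0.62,0,0,0,0,0],[0.02,0.63,0,0,0,0,0]]

```text
clock: 4.7
eef_pos: [0.5148, 0.2836, 0.0952]
tool_rot: [0.205, 0.979, 0.008, 0.013]
ft_force: [2.4, -2.2, -1.6]
grip_width: 0.0166
```

```bash
python3 plan.py 9
```

```text
t 4.7 ang 173.2 rad 42.7 z 0.0952 Ft -1.9 Fr -2.68 Fz -1.6 q [0.205 0.979 0.008 0.013] w 0.0166
[-0.09  0.72]
[0.25 0.66]
[0.35 0.62]
[0.44 0.55]
[0.52 0.48]
```

move_arm:
  series:
    - [[0.1,0.68,0,0,0,0,0],[0.22,0.66,0,0,0,0,0],[0.32,0.62,0,0,0,0,0],[0.42,0.55,0,0,0,0,0],[0.5,0.48,0,0,0,0,0]]

```text
clock: 5.2
eef_pos: [0.532, 0.3139, 0.0951]
tool_rot: [0.206, 0.979, 0.005, 0.014]
ft_force: [2.1, -5.5, 1.2]
grip_width: 0.0169
```

```bash
python3 plan.py 9
```

```text
t 5.2 ang 125.5 rad 43.5 z 0.0951 Ft -1.44 Fr -5.7 Fz 1.2 q [0.206 0.979 0.005 0.014] w 0.0169
[0.52 0.49]
[0.65 0.26]
[0.69 0.16]
[0.7  0.05]
[ 0.7  -0.06]
```

move_arm:
  series:
    - [[0.5,0.28,0,0,0,0,0],[0.63,0.24,0,0,0,0,0],[0.67,0.14,0,0,0,0,0],[0.68,0.03,0,0,0,0,0],[0.68,-0.08,0,0,0,0,0]]

```text
clock: 5.7
eef_pos: [0.5624, 0.3231, 0.0951]
tool_rot: [0.204, 0.979, 0.006, 0.01]
ft_force: [-2.3, -0.1, 2.5]
grip_width: 0.0169
```

```bash
python3 plan.py 9
```

```text
t 5.7 ang 83.4 rad 44.9 z 0.0951 Ft -2.25 Fr -0.33 Fz 2.45 q [0.204 0.979 0.006 0.01 ] w 0.0169
[ 0.69 -0.13]
[ 0.66 -0.24]
[ 0.62 -0.34]
[ 0.56 -0.44]
[ 0.48 -0.52]
```

move_arm:
  series:
    - [[0.69,-0.15,0,0,0,0,0],[0.66,-0.24,0,0,0,0,0],[0.6,-0.34,0,0,0,0,0],[0.5,-0.4,0,0,0,0,0],[0.3,-0.3,0,0,0,0,0]]

```text
clock: 6.2
eef_pos: [0.592, 0.3096, 0.0951]
tool_rot: [0.204, 0.979, 0.008, 0.009]
ft_force: [-1.5, -0.1, 1.8]
grip_width: 0.0168
```

```bash
python3 plan.py 6
```

```text
t 6.2 ang 41.8 rad 46.6 z 0.0951 Ft -0.94 Fr -1.18 Fz 1.84 q [0.204 0.979 0.008 0.009] w 0.0168
[ 0.17 -0.48]
[ 0.26 -0.4 ]
[ 0.21 -0.42]
[ 0.17 -0.44]
[ 0.12 -0.46]
```

move_arm:
  series:
    - [[0.25,-0.38,0,0,0,0,0],[0.24,-0.4,0,0,0,0,0],[0.2,-0.42,0,0,0,0,0],[0,0,0,0,0,0,0],[0,0,0,0,0,0,0]]

```text
clock: 6.7
eef_pos: [0.6007, 0.2966, 0.0952]
tool_rot: [0.204, 0.979, 0.009, 0.01]
ft_force: [-0.9, 1.0, 0.7]
grip_width: 0.017
```

```bash
python3 plan.py 6; python3 - <<'E'
from h import *
snap("4")
a=cv2.imread("pics/side_4.png")[190:320,215:375];cv2.imwrite("pics/sz4.png",cv2.resize(a,None,fx=4.6,fy=4.6,interpolation=2))
E
```

```text
t 6.7 ang 22.6 rad 47.1 z 0.0952 Ft -1.27 Fr -0.4 Fz 0.73 q [0.204 0.979 0.009 0.01 ] w 0.017
[-0.04 -0.52]
[ 0.11 -0.46]
[ 0.06 -0.47]
[ 0.01 -0.47]
[-0.04 -0.47]
```

View pics/sz4.png

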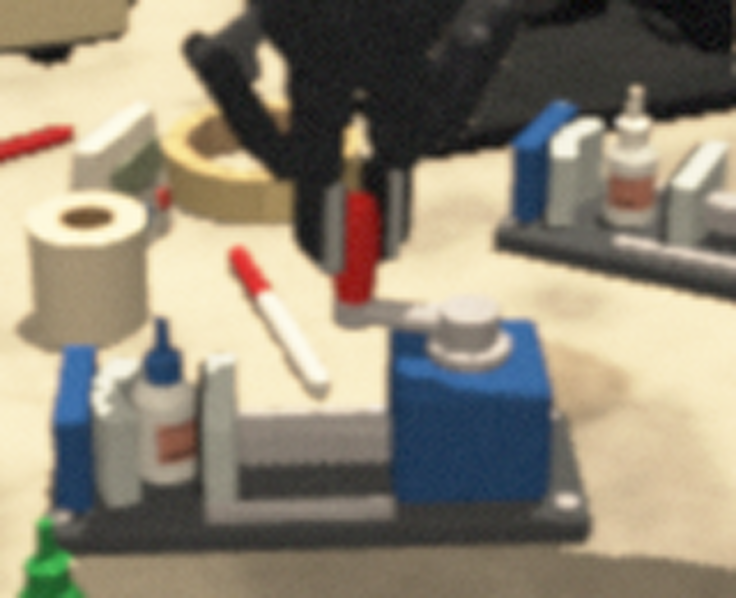

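The picture shows the jaw (zoomed x≈220) now almost at the bottle (x≈165), which stands upright near the V. Turn on in small steps, watching the force.

move_arm:
  series:
    - [[0.13,-0.44,0,0,0,0,0],[0.1,-0.46,0,0,0,0,0],[0.06,-0.47,0,0,0,0,0],[0,0,0,0,0,0,0],[0,0,0,0,0,0,0]]

```text
clock: 7.3
eef_pos: [0.6044, 0.2825, 0.0952]
tool_rot: [0.204, 0.979, 0.009, 0.011]
ft_force: [-0.1, 1.4, -0.1]
grip_width: 0.0168
```

```bash
python3 plan.py 4
```

```text
t 7.3 ang 4.8 rad 47.4 z 0.0952 Ft -1.45 Fr -0.02 Fz -0.08 q [0.204 0.979 0.009 0.011] w 0.0168
[-0.22 -0.33]
[-0.01 -0.31]
[-0.03 -0.31]
[-0.05 -0.31]
[-0.07 -0.31]
```

move_arm:
  series:
    - [[0.01,-0.31,0,0,0,0,0],[-0.01,-0.31,0,0,0,0,0],[-0.03,-0.31,0,0,0,0,0],[0,0,0,0,0,0,0],[0,0,0,0,0,0,0]]

```text
clock: 7.8
eef_pos: [0.6045, 0.28, 0.0952]
tool_rot: [0.201, 0.979, 0.016, 0.01]
ft_force: [0.3, 2.3, 0.0]
grip_width: 0.0164
```

```bash
python3 plan.py 4
```

```text
t 7.8 ang 1.8 rad 47.4 z 0.0952 Ft -2.26 Fr 0.34 Fz 0.02 q [0.201 0.979 0.016 0.01 ] w 0.0164
[-0.24 -0.32]
[-0.02 -0.31]
[-0.04 -0.31]
[-0.07 -0.31]
[-0.09 -0.3 ]
```

Resistance has risen: it moved 2.5 mm of 9 mm. I'll push on without the rest rows to read the force.

move_arm:
  series:
    - [[0,-0.35,0,0,0,0,0],[0,-0.35,0,0,0,0,0],[0,-0.35,0,0,0,0,0],[0,-0.35,0,0,0,0,0],[0,-0.35,0,0,0,0,0]]

```text
clock: 8.3
eef_pos: [0.6045, 0.2774, 0.0953]
tool_rot: [0.195, 0.98, 0.03, 0.008]
ft_force: [1.4, 11.6, -3.8]
grip_width: 0.0172
```

```bash
python3 plan.py 4
```

```text
t 8.3 ang -1.4 rad 47.3 z 0.0953 Ft -11.61 Fr 1.1 Fz -3.82 q [0.195 0.98  0.03  0.008] w 0.0172
[-0.25 -0.31]
[-0.04 -0.31]
[-0.06 -0.31]
[-0.08 -0.3 ]
[-0.1 -0.3]
```

That's tight: 11.6 N at the grip, slightly above the range. Now I relax and look.

move_arm:
  series:
    - [[0,0.1,0,0,0,0,0],[0,0,0,0,0,0,0],[0,0,0,0,0,0,0.3],[0,0,0,0,0,0,0.7],[0,0,0,0,0,0,1]]

```text
clock: 8.8
eef_pos: [0.6043, 0.2772, 0.0949]
tool_rot: [0.195, 0.98, 0.028, 0.008]
ft_force: [0.9, -0.5, -1.0]
grip_width: 0.0537
```

```bash
python3 plan.py 4; python3 - <<'E'
from h import *
snap("5")
a=cv2.imread("pics/side_5.png")[190:320,215:375];cv2.imwrite("pics/sz5.png",cv2.resize(a,None,fx=4.6,fy=4.6,interpolation=2))
E
```

```text
t 8.8 ang -1.6 rad 47.1 z 0.0949 Ft 0.52 Fr 0.92 Fz -0.99 q [0.195 0.98  0.028 0.008] w 0.0537
[-0.23 -0.31]
[-0.04 -0.31]
[-0.06 -0.31]
[-0.08 -0.3 ]
[-0.11 -0.3 ]
```

View pics/sz5.png

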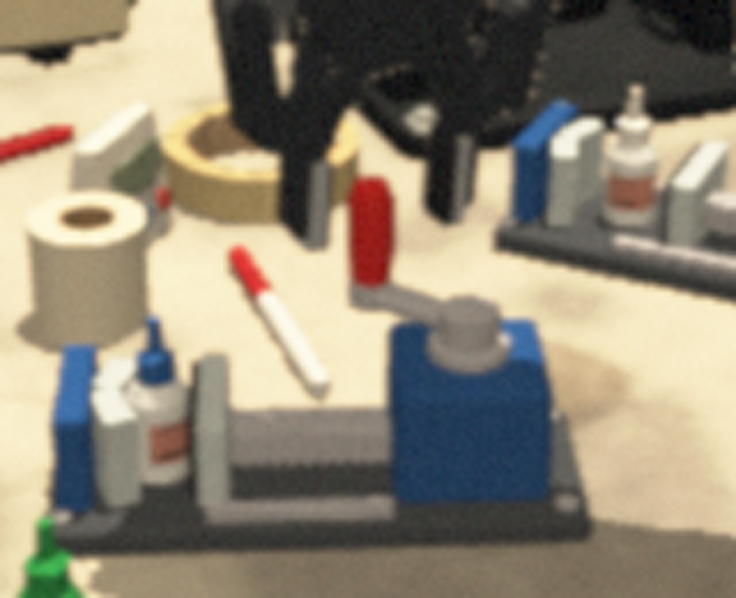

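The bottle (tip at zoomed (153,320), body x≈163) is between the jaw and the V with no gap left. I'll lift clear and check the tilt with an unobstructed view.

move_arm:
  series:
    - [[0,0,0,0,0,0,1],[0,0,0,0,0,0,1],[0,0,1.5,0,0,0,1],[0,0,3,0,0,0,1],[0,0,4,0,0,0,1]]

```text
clock: 9.4
eef_pos: [0.5996, 0.2738, 0.1737]
tool_rot: [0.196, 0.98, 0.023, 0.001]
ft_force: [0.1, 0.1, 0.7]
grip_width: 0.0858
```

move_arm:
  series:
    - [[-2,0,4,0,0,0,1],[-4,0,2,0,0,0,1],[-4.5,0,0,0,0,0,1],[-4.5,0,0,0,0,0,1],[-4.5,0,0,0,0,0,1]]

```text
clock: 9.9
eef_pos: [0.4075, 0.2742, 0.2424]
tool_rot: [0.199, 0.98, 0.029, 0.009]
ft_force: [-0.5, 1.5, 1.1]
grip_width: 0.0854
```

move_arm:
  series:
    - [[-4,0,0,0,0,0,1],[-3,0,0,0,0,0,1],[0,0,0,0,0,0,1],[0,0,0,0,0,0,1],[0,0,0,0,0,0,1]]

```text
clock: 10.4
eef_pos: [0.3304, 0.2731, 0.2446]
tool_rot: [0.197, 0.98, 0.03, 0.01]
ft_force: [-0.1, 0.4, 0.3]
grip_width: 0.0855
```

```bash
python3 - <<'E'
from h import *
snap("6")
a=cv2.imread("pics/side_6.png")[230:312,215:355];cv2.imwrite("pics/sz6.png",cv2.resize(a,None,fx=5.6,fy=5.6,interpolation=2))
a=cv2.imread("pics/top_6.png")[190:320,235:445];cv2.imwrite("pics/tz6.png",cv2.resize(a,None,fx=3.7,fy=3.7,interpolation=2))
for n in "06":
    # bottle points in side view by height slices
    A=cloud("side",n,(235,275,255,305))
    m=np.hypot(*(A[:,:2]-[.645,.35]).T)<.03; A=A[m]
    for lo,hi in((.018,.03),(.03,.045),(.06,.066),(.066,.08)):
        Q=A[(A[:,2]>lo)&(A[:,2]<hi)]
        print(n,lo,len(Q),Q.mean(0).round(4) if len(Q) else '')
    P=cloud("side",n,(235,275,250,285),"blue");P=P[(np.hypot(*(P[:,:2]-[.645,.35]).T)<.02)];print("tip",len(P),P.mean(0).round(4),P[P[:,2]>.07].mean(0).round(4))
    P=cloud("top",n,(250,285,200,235),"blue");P=P[(np.hypot(*(P[:,:2]-[.645,.35]).T)<.02)];print("top tip",len(P),P.mean(0).round(4))
E
```

```text
0 0.018 106 [0.6418 0.3567 0.0238]
0 0.03 141 [0.6431 0.3576 0.0375]
0 0.06 37 [0.6413 0.3531 0.0633]
0 0.066 31 [0.6432 0.3507 0.073 ]
tip 38 [0.6399 0.3533 0.0618] [0.6415 0.3515 0.0711]
top tip 26 [0.6412 0.3471 0.0658]
6 0.018 103 [0.6353 0.3595 0.0242]
6 0.03 161 [0.636  0.3575 0.0372]
6 0.06 40 [0.6474 0.3579 0.0631]
6 0.066 29 [0.6497 0.3563 0.0727]
tip 40 [0.6465 0.3586 0.0627] [0.6485 0.3564 0.0738]
top tip 22 [0.6469 0.3521 0.0668]
```

View pics/sz6.png

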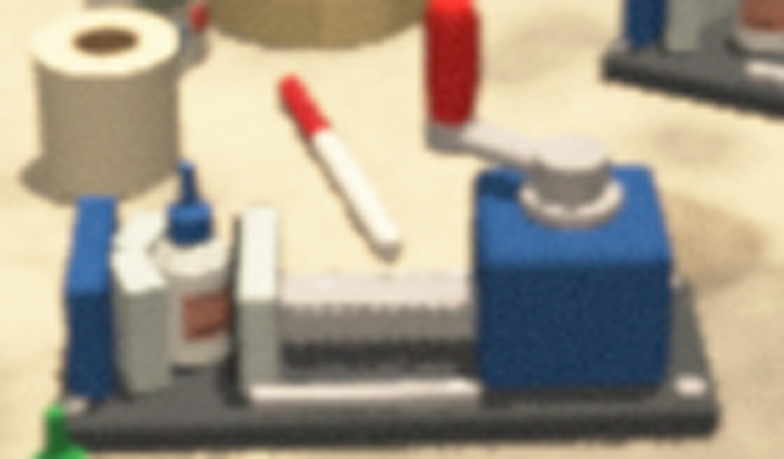

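View pics/tz6.png

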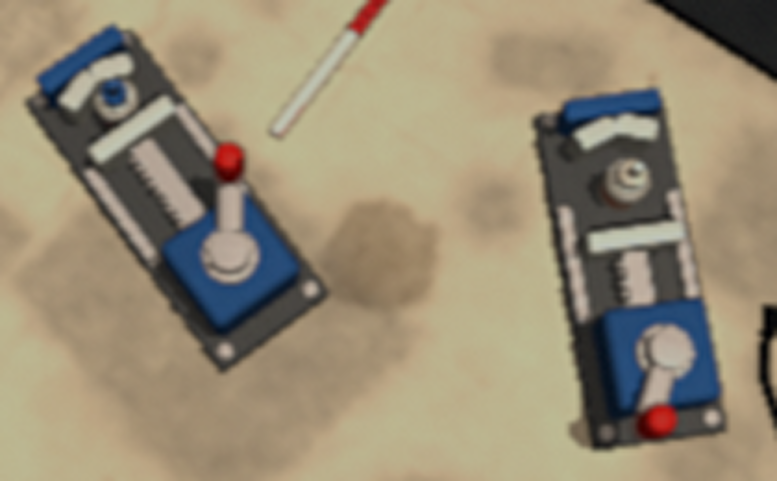

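```bash
python3 - <<'E'
from h import *
R={}
for n in "06":
    I=cv2.imread(f"pics/side_{n}.png").astype(int);b=np.zeros(I.shape[:2],bool)
    b[255:305,238:275]=1
    lab=b&(I[:,:,2]-I[:,:,0]>40)&(I[:,:,2]-I[:,:,1]>35)&(np.arange(480)[:,None]>270)
    v,u=np.nonzero(lab)
    d=np.load(f"pics/side_{n}.npy");L=px2w("side",u,v,d[v,u]);L=L[(L[:,2]>.015)&(L[:,2]<.06)]
    bl=b&(I[:,:,0]>80)&(I[:,:,2]<80)&(I[:,:,0]>I[:,:,1]*1.3)
    v2,u2=np.nonzero(bl);T=px2w("side",u2,v2,d[v2,u2]);k=np.hypot(*(T[:,:2]-[.645,.353]).T)<.02
    print(n,"label px",u.mean(),v.mean(),len(u),np.median(L,0).round(4),"tip px",u2[k].mean(),v2[k].mean(),k.sum(),np.median(T[k],0).round(4))
print(bot.get_obs()["ft_force"])
for t in ("bottle_white","right_jaw","left_jaw"):
  print(t,[(np.round(r["at"],3).tolist(),round(r["confidence"],2)) for r in bot.find_in("side",t)[:2]])
E
```

```text
0 label px 255.59574468085106 285.3829787234043 47 [0.6339 0.3549 0.0318] tip px 253.21951219512195 268.8292682926829 41 [0.6396 0.3531 0.0616]
6 label px 250.70454545454547 285.72727272727275 44 [0.6404 0.3619 0.031 ] tip px 248.29545454545453 268.20454545454544 44 [0.6467 0.3584 0.0629]
[-0.22938275 -0.05376569  0.48782189]
bottle_white [([0.622, 0.056, 0.04], 0.69)]
right_jaw [([0.582, 0.056, 0.032], 0.7)]
left_jaw [([0.613, 0.337, 0.031], 0.87)]
```

```bash
python3 -c "
from workcell import bot
print(bot.job_done())"
```

```text
the job is handed in; nothing more can be done
None
```

I clamped the blue-topped bottle, which was in the left clamp, by turning that clamp's crank about 215° (3.8 rad) clockwise. Then I let go, backed the arm clear and handed the job in at about 10.5 s.

- **Tightness:** Turning took about 2 N until the resistance rose steeply. The last push at the grip read 11.6 N, slightly above the 5–10 N asked for. I had no direct reading of the jaw's force on the bottle, so "tight" rests on that push and on the pictures.
- **Bottle position:** It moved about 7.6 mm to (0.647, 0.352), within about 3 mm of where a seated bottle should stand.
- **Upright:** Its label and its top moved by the same 4.9 pixels, so it did not tilt. A rough look while the gripper was still near had suggested about 2°, still within the 10° limit.
- **Other clamp:** The white-topped bottle and the right jaw read within about 3 mm of their first readings, which is within the network's error.
- **Robot:** It ended clear of everything, with the wrist force near zero.

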